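# Hold sprung tweezers at the gauge gap for scanning

### The arm

A 6-joint arm with a two-finger parallel gripper is mounted at the origin on the work surface. World frame = base frame: x ahead of the robot, y to its left, z up, the work surface at z = 0. Lengths are in m, angles in rad, forces in N, time in s.
With the tool pointing down it reaches from about 0.325 to 0.925 m from the base axis. Payload 3.1 kg.
Tool frame: the origin (TCP) lies midway between the tips of the shut fingers; the grasp point (between the pads) lies 19 mm behind it; x points along the fingers, y is the direction in which the jaws open and shut, and the axes are right-handed (so a half turn about x gives the same grasp; the last joint's range is limited). The gripper opens to 85 mm and grips with 20 to 120 N. Pads are 22 mm wide; open, the fingers measure 114 mm over their backs; the gripper's body (76 mm by 85 mm) begins 54 mm behind the grasp point. The pads swing forward as they close: fully open they stand 13 mm farther back than shut.
Start: joints at [1.048, 0.217, 1.613, -0, 1.311, -0.112], TCP at [0.25, 0.573, 0.231] pointing down, gripper open.
Joint ranges: [-2.75, 2.75], [-0.78, 2.1], [0.31, 2.55], [-1.13, 4.27], [0.13, 2.63], [-2.58, 2.58]. Speed limits (rad/s): [2.79, 2.79, 3.14, 3.14, 3.14, 3.14].

### API

Orientations are given as a 3x3 rotation matrix whose columns are the frame's x, y, z axes.
In Python, from bench import r gives the robot as it stands.
- The arm moves only by the tool drive_tool, never from a script. Its argument "series" is a list of rows, each an object of numbers: "jaw": the closure in counts, from 0 (fully open) to 255 (shut); "x", "y", "z": the shift along the world's x, y, z in m; "rx", "ry", "rz": the turn, a rotation vector about the world's x, y, z in rad. A call has 1 to 8 rows; each row shifts and turns the commanded pose from where the row before left it; what a row does not reach is not made up. A row lasts 1/8 s, in which the tool goes at most 62.5 mm and 10.7 degrees, less where a joint would pass 70% of its speed; a pose out of reach is approached as far as the arm can. A call is refused whole if a number of a shift passes 0.0625 or a number of a turn 0.188, either way. A call with a gripper value outside its range is refused whole. The fingers move at their own pace and stop on an object; "grip_force" is the grip in N (left out, the last holds). Time passes only in rows, so rows that do not move let the fingers close. It gives the time, the measured TCP pose, the force and the opening at its end, in the units of the state.
- r.sense(): the state, without advancing time (a new reading comes with each control period).
- r.grab_frame(name): name is "scene" or "top"; returns a dict with "frame" (400x640x3 uint8, red, green, blue), "depth" (400x640 float32, m along the optical axis (not along the pixel's ray), 0 where there is no reading), "fx", "fy", "cx", "cy" (pixels), "position" and "attitude" of the camera in the world. Camera axes: x right, y up, looking along -z (the intrinsics and any distortion apply to the point x, -y, -z); pixel columns grow to the right and rows downward; lengths in m; the calibration is good to about 2 mm. A picture is of the moment at which its call begins.
- r.job_done(): hands the job in, once; it reports no verdict.
Trained networks look in a picture, given as the dict that the camera call returned (one of the last four; its "shot" number tells which), for a name from the list of things; names that differ only in an ending like _2 or _b are one class to them, and where a whole thing is asked for, a point or a joint stands for the part that bears it (a point fixed in the world has none). Each returns a list of dicts, best first, with "p" (0 to 1); they miss things now and then, are a little off and sometimes report something else, mostly with a low value. They report only what shows in the picture. A call takes as long as a camera call. They do not tell look-alikes from the thing itself.
- r.spot_in(picture, thing): "at" ([x, y, z] in m, in the coordinates of the camera as it stood for that picture, good to about 4 mm: the middle of the surface that is visible of it).
- r.trace(picture, thing): "pixels" (400x640 bool, what is visible of it).
The state is a dict: "time": time; "joint_positions": joint angles; "joint_velocities": joint speeds; "joint_torque": joint torques, N m; "tool_pos": TCP position; "tool_rot": TCP orientation; "wrist_force": force on the tool from outside, world axes, zero at the start; "wrist_torque": the same for the moment, N m; "opening": opening from 0.0 (shut) to 1.0 (fully open).
Only numpy, scipy, OpenCV 4.12 (cv2) and the standard library are available. Lean on these libraries where they do the work, as an engineer would, in place of code of your own. Each camera call takes 0.05 s, during which the arm holds its last target.

### The job

Pull the sprung tweezers up out of the upright holder and bring them, still upright with the tips down, over the flat gauge plate, so that one tip hovers above each of its two ridges, about 15 mm above them and touching nothing. Squeeze them until the clear gap between the tips is 12 mm, the same as the gap between the ridges, and keep that gap steady for a few seconds so that it can be scanned: the program finishes while still holding the tweezers squeezed there. Leave the figurine, the mouse and the small tray alone.

Things in the scene. Friction and masses are not known exactly. Their poses are not given: they have to be found in the camera images.
- tweezers: Steel tweezers, 127 mm long, about 70 g: two upright parallel arms 10 mm wide, joined by leaves at the top and a thin brass rod. They start open (tip gap 26 mm), tips down, standing on the holder's well floor. Origin half-way between the open tips, at their ends, moving with the fixed arm (inner face at y = 13 mm); z up along the arms, +y to the fixed arm, -y to the moving arm.
- tweezers_grip (a point): Grip centre: between the two black grip pads, mid open gap, 100 mm above the tips, 27 mm below the top; axes as the tweezers, fingers close along y. Pads 12 mm wide (x), 30 mm tall, flat and parallel. Width over the pads = tip gap + 14 mm: 40 mm open, 26 mm at the 12 mm tip gap; the arms below are 6 mm less.
- squeeze (a joint): How far the moving arm has slid towards the fixed arm (always parallel), in m: 0 open, at most 0.022. Tip gap = 0.026 minus this, so the wanted 12 mm gap is 0.014. Sprung: starts to close at 2.8 N, 7.7 N at the 12 mm gap, 10.5 N at the end of travel; springs open when let go.
- tip_fixed (a point): Bottom end of the fixed arm's tip, at the centre of the 3 mm thick (y) by 5 mm wide (x) tip. The tips' inner faces are flush with the arms' inner faces, so the centres of the two tips are the tip gap + 3 mm apart.
- tip_moving (a point): Bottom end of the moving arm's tip, likewise.
- holder: Pale wooden holder, fixed to the desk: round base, 84 mm diameter, 12 mm high, with an upright rectangular cup, 26 mm (x) by 52 mm (y) outside, well 18 by 44 mm; well floor 12 mm and rim 72 mm above the desk. Origin at the centre of the underside, z up. The tweezers stand in it, their y along its y.
- gauge: Bare aluminium plate, fixed to the desk, 70 mm (x) by 90 mm (y), 8 mm thick, with two dark steel ridges at its middle: each 16 mm long (x), 3 mm wide (y), tops 10 mm above the desk, 12 mm clear gap between them. Origin at the centre of the underside, z up. The tweezers span the ridges with their y along the plate's y, either way round.
- ridge_left (a point): Centre of the top of the ridge on the gauge plate's +y side; 15 mm from the other ridge's.
- ridge_right (a point): Centre of the top of the ridge on the gauge plate's -y side.
- figurine: Bystander: white printed figurine, 38 mm base diameter, 83 mm tall, loose. Origin at the centre of its underside.
- mouse: Bystander: black computer mouse, 100 mm by 58 mm, 32 mm tall, loose, long side along its x. Origin at the centre of its underside.
- tray: Bystander: small grey open tray, 60 mm (x) by 90 mm (y), 25 mm tall, loose, empty. Origin at the centre of its underside.
Not all that is in view belongs to the job. There is more than one size of the tweezers; the one meant has the size given above. There is more than one size of the holder; the one meant has the size given above.

How it is judged:
On the way, in this order (a step that is already met when the one before it is completed fails the run):
1. the tweezers are lifted clear of the holder in the fingers (z of tip_fixed in the frame of holder above 0.078 m and contact force between the fingers and tweezers above 0.3 N and contact force between holder and tweezers below 0.1 N), for 0.1 s.
2. the tips hover over the ridges with the 12 mm gap, steady for 1.5 s (value of joint squeeze between 0.0115 and 0.0165 m and velocity of joint squeeze between -0.02 and 0.02 m/s and linear speed of tweezers below 0.02 m/s and z of tip_fixed in the frame of gauge between 0.012 and 0.042 m and z of tip_moving in the frame of gauge between 0.012 and 0.042 m and angle between the y axis of tweezers and the y axis of gauge, either way round below 0.26 rad and angle between tweezers's own z axis and vertical below 0.26 rad and ((horizontal distance between tip_fixed and ridge_left below 0.008 m and horizontal distance between tip_moving and ridge_right below 0.008 m) or (horizontal distance between tip_fixed and ridge_right below 0.008 m and horizontal distance between tip_moving and ridge_left below 0.008 m)) and contact force between the fingers and tweezers above 0.3 N and contact force between each of gauge, holder and tweezers below 0.1 N), for 1.5 s.
At the end, for the whole second after the job is handed in: Still held in the fingers at rest, upright and square across the ridges (15 degrees), touching neither plate nor holder; tip gap 12 mm +- 2.5 mm and steady; each tip within 8 mm sideways of its own ridge centre and 2 to 32 mm above the ridge tops (all of step 2); the arm keeps its last pose, push and grip.
It fails at once if the figurine is moved more than 25 mm (distance of figurine from where it was at the start of the episode above 0.025 m).
It fails at once if the mouse is moved more than 25 mm (distance of mouse from where it was at the start of the episode above 0.025 m).
It fails at once if the tray is moved more than 25 mm (distance of tray from where it was at the start of the episode above 0.025 m).
It also fails if it takes over 40 s, if anything falls off the work surface, if the arm or the gripper's body presses on something with over 40 N, if the wrist force passes 120 N, or if a joint passes its speed limit or range.

## Working session

There is one attempt and no reset: what is moved stays moved. The work goes in short steps, Python scripts to look and compute and a tool call to move; the robot and the scene stay as the last step left them, time stands still between calls to the robot, and variables do not carry over. Pictures are saved under pics/ and viewed, and the job is handed in when it is done.

Besides the shell and the picture viewer there is one more tool, called after "Emit:" as name(argument=value, ...), one argument or row to a line, values as JSON. drive_tool: Moves the arm, as the interface text tells. Its arguments: {"type":"object","properties":{"series":{"type":"array"},"grip_force":{"type":"number"}},"required":["series"]}

```bash
mkdir -p pics; ls; cat > h.py <<'E'
import numpy as np,cv2
from bench import r
def world(p,u,v,d=None):
    d=p["depth"][v,u] if d is None else d
    c=np.stack([(u-p["cx"])/p["fx"]*d,-(v-p["cy"])/p["fy"]*d,-d+0*u],-1)
    return c@np.array(p["attitude"]).T+np.array(p["position"])
def cam2w(p,a): return np.array(p["attitude"])@np.array(a)+np.array(p["position"])
def pix(p,w):
    c=(np.array(w)-np.array(p["position"]))@np.array(p["attitude"])
    return p["cx"]+p["fx"]*c[0]/-c[2], p["cy"]+p["fy"]*c[1]/c[2]
E
python3 - <<'E'
from h import *
s=r.sense();print(s["time"],s["tool_pos"],s["tool_rot"],s["opening"])
for n in("scene","top"):
    p=r.grab_frame(n);cv2.imwrite(f"pics/{n}0.png",p["frame"][:,:,::-1])
    print(n,p["position"],p["attitude"],p["fx"],[k for k in p])
    for t in("tweezers","holder","gauge","figurine","mouse","tray","tweezers_grip"):
        for q in r.spot_in(p,t):
            w=cam2w(p,q["at"]);print(t,round(q["p"],2),w.round(3),np.round(pix(p,w)))
E
```

```text
pics
0.0 [0.24913211 0.57230013 0.22993432] [[-1.23798728e-03  3.99319433e-01  9.16811026e-01]
 [-2.12380404e-03  9.16808611e-01 -3.99321249e-01]
 [-9.99996978e-01 -2.44148159e-03 -2.86921180e-04]] 1.000347927321998
scene [1.27009618 0.03783245 0.76523216] [[-0.07730433 -0.66880392  0.73940879]
 [ 0.99681086 -0.06657659  0.04399612]
 [ 0.01980254  0.7404518   0.67181767]] 465.70495990397194 ['frame', 'depth', 'fx', 'fy', 'cx', 'cy', 'position', 'attitude', 'shot']
tweezers 0.58 [ 0.579 -0.169  0.058] [242. 222.]
tweezers 0.55 [ 0.458 -0.301  0.058] [196. 182.]
holder 0.6 [ 0.483 -0.185  0.031] [244. 201.]
holder 0.57 [ 0.354 -0.269  0.05 ] [220. 159.]
gauge 0.56 [0.545 0.183 0.013] [403. 237.]
figurine 0.69 [ 0.581 -0.002  0.04 ] [319. 234.]
mouse 0.72 [ 0.43  -0.008  0.026] [321. 193.]
mouse 0.3 [0.541 0.185 0.011] [404. 236.]
tray 0.85 [0.72  0.009 0.004] [319. 298.]
tweezers_grip 0.57 [ 0.579 -0.174  0.058] [239. 222.]
tweezers_grip 0.56 [ 0.454 -0.3    0.056] [197. 181.]
tweezers_grip 0.55 [ 0.473 -0.187  0.111] [241. 171.]
top [ 0.50121588 -0.0010531   0.93790656] [[ 0.02304204  0.9986736  -0.0460445 ]
 [-0.99970483  0.02266208 -0.00875726]
 [-0.00770218  0.04623269  0.998901  ]] 434.18452258590753 ['frame', 'depth', 'fx', 'fy', 'cx', 'cy', 'position', 'attitude', 'shot']
tweezers 0.54 [ 0.577 -0.169  0.084] [411. 182.]
tweezers 0.5 [ 0.478 -0.179  0.139] [421. 233.]
holder 0.59 [ 0.472 -0.181  0.012] [409. 234.]
holder 0.58 [ 0.343 -0.268  0.017] [450. 297.]
gauge 0.66 [0.54  0.186 0.009] [238. 198.]
figurine 0.66 [0.573 0.004 0.039] [323. 184.]
mouse 0.59 [ 0.411 -0.008  0.032] [327. 262.]
tray 0.88 [ 0.73   0.004 -0.   ] [324. 114.]
tray 0.64 [0.536 0.19  0.008] [236. 200.]
tweezers_grip 0.58 [ 0.476 -0.182  0.135] [422. 234.]
tweezers_grip 0.48 [ 0.583 -0.171  0.088] [412. 179.]
tweezers_grip 0.24 [ 0.474 -0.185  0.012] [411. 233.]
```

View pics/scene0.png

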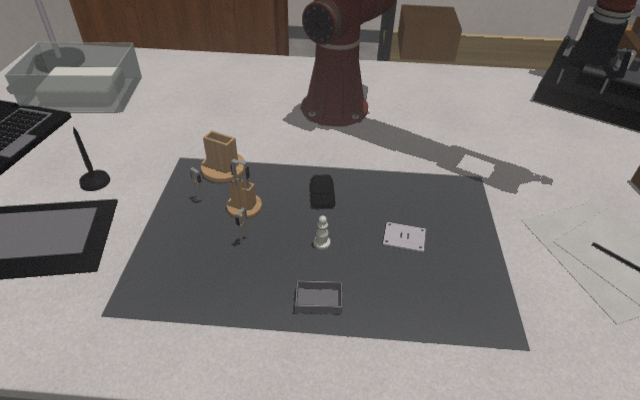

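View pics/top0.png

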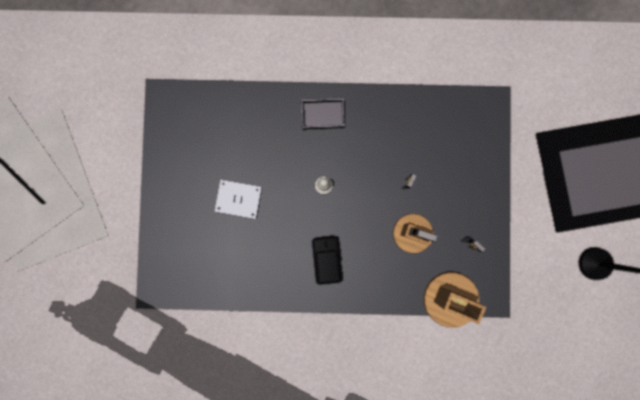

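```bash
python3 - <<'E'
from h import *
a=cv2.imread("pics/scene0.png")[120:260,180:280]
b=cv2.imread("pics/top0.png")[160:330,380:500]
c=np.hstack([cv2.resize(a,(400,560),interpolation=2),cv2.resize(b,(395,560),interpolation=2)])
cv2.imwrite("pics/crop0.png",c)
p=r.grab_frame("top")
for n,(u0,u1,v0,v1) in dict(h=(390,440,210,256),g=(210,265,175,222)).items():
    v,u=np.mgrid[v0:v1,u0:u1];w=world(p,u,v).reshape(-1,3);np.save(n+".npy",w)
    print(n,np.histogram(w[:,2],bins=np.arange(-.005,.17,.005)))
v,u=np.mgrid[160:330,380:500];w=world(p,u,v)
for nm,(cu,cv) in dict(t1=(411,182),t3=(475,243),t2=(421,233)).items():
    m=(abs(u-cu)<18)&(abs(v-cv)<18); print(nm,np.sort(w[...,2][m])[-12:].round(3))
E
```

```text
h (array([366, 670, 114, 696,  39,   6,   7,  12,  11,   6,  12,  13,  14,
        10,  35, 116,  13,   1,   1,   0,   3,   2,   8,   3,   6,   5,
        16,  10,  83,  12,   0,   0,   0,   0]), array([-0.005,  0.   ,  0.005,  0.01 ,  0.015,  0.02 ,  0.025,  0.03 ,
        0.035,  0.04 ,  0.045,  0.05 ,  0.055,  0.06 ,  0.065,  0.07 ,
        0.075,  0.08 ,  0.085,  0.09 ,  0.095,  0.1  ,  0.105,  0.11 ,
        0.115,  0.12 ,  0.125,  0.13 ,  0.135,  0.14 ,  0.145,  0.15 ,
        0.155,  0.16 ,  0.165]))
g (array([ 359,  885, 1126,  204,    0,    0,    0,    0,    0,    0,    0,
          0,    0,    0,    0,    0,    0,    0,    0,    0,    0,    0,
          0,    0,    0,    0,    0,    0,    0,    0,    0,    0,    0,
          0]), array([-0.005,  0.   ,  0.005,  0.01 ,  0.015,  0.02 ,  0.025,  0.03 ,
        0.035,  0.04 ,  0.045,  0.05 ,  0.055,  0.06 ,  0.065,  0.07 ,
        0.075,  0.08 ,  0.085,  0.09 ,  0.095,  0.1  ,  0.105,  0.11 ,
        0.115,  0.12 ,  0.125,  0.13 ,  0.135,  0.14 ,  0.145,  0.15 ,
        0.155,  0.16 ,  0.165]))
t1 [0.091 0.092 0.092 0.092 0.092 0.938 0.938 0.938 0.938 0.938 0.938 0.938]
t3 [0.092 0.093 0.093 0.938 0.938 0.938 0.938 0.938 0.938 0.938 0.938 0.938]
t2 [0.14  0.14  0.141 0.141 0.141 0.141 0.142 0.143 0.938 0.938 0.938 0.938]
```

View pics/crop0.png

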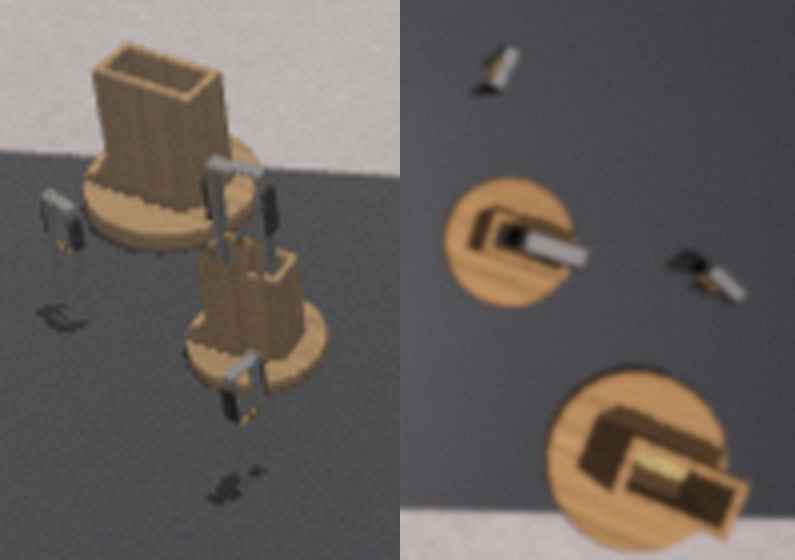

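```bash
python3 - <<'E'
from h import *
w=np.load("h.npy")
def rect(P):
    (c,s,a)=cv2.minAreaRect((P*1000).astype(np.float32)); return np.round(c,1),np.round(s,1),round(a,1)
T=w[(w[:,2]>.132)&(w[:,2]<.16)][:,:2];print("bar",len(T),rect(T),T.mean(0))
R=w[(w[:,2]>.068)&(w[:,2]<.077)][:,:2];print("rim",len(R),rect(R),R.mean(0))
B=w[(w[:,2]>.009)&(w[:,2]<.0145)][:,:2];print("base",cv2.minEnclosingCircle((B*1000).astype(np.float32)))
p=r.grab_frame("top")
f=p["frame"].astype(int)
# gauge: bright pixels
v,u=np.mgrid[175:222,210:265]
br=f[175:222,210:265].sum(2)
m=br>450
W=world(p,u,v);P=W[m];z=np.median(P[:,2]);print("gauge z",z,rect(P[:,:2]))
g=cv2.resize(p["frame"][175:222,210:265,::-1],None,fx=10,fy=10,interpolation=cv2.INTER_CUBIC);cv2.imwrite("pics/g.png",g)
s=r.grab_frame("scene")
cv2.imwrite("pics/g2.png",cv2.resize(s["frame"][215:260,375:435,::-1],None,fx=10,fy=10,interpolation=cv2.INTER_CUBIC))
# scene cam tweezers top
v,u=np.mgrid[150:240,215:270];W=world(s,u,v);k=(W[...,2]>.132)&(W[...,2]<.16)
print("scene bar",k.sum(),rect(W[k][:,:2]),W[k].mean(0))
k=(W[...,2]>.068)&(W[...,2]<.075)&(abs(W[...,0]-.475)<.05);print("scene rim",k.sum(),rect(W[k][:,:2]))
v,u=np.mgrid[215:260,375:435];W=world(s,u,v);k=s["frame"][215:260,375:435].astype(int).sum(2)>450
print("scene gauge",rect(W[k][:,:2]),np.median(W[k][:,2]))
E
```

```text
bar 104 (array([ 474.2, -190.8]), array([34.9,  9.5]), 72.8) [ 0.4743595  -0.19025845]
rim 149 (array([ 473.9, -190.8]), array([52.7, 25.8]), 72.9) [ 0.47437593 -0.18830221]
base ((474.0235290527344, -190.77931213378906), 41.719093322753906)
gauge z 0.008325901726991769 (array([528.4, 115.4]), array([238.4,  70.5]), 81.3)
scene bar 67 (array([ 473.3, -189.4]), array([36.6, 11.6]), 72.1) [ 0.47406107 -0.18893597  0.13892361]
scene rim 119 (array([ 472.6, -189.6]), array([53.6, 30.1]), 73.2)
scene gauge (array([889.2, 135.5]), array([ 88.1, 781.9]), 81.8) 0.009513707136076355
```

View pics/g.png

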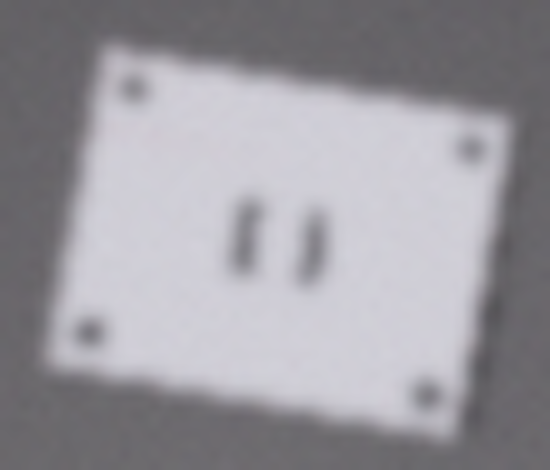

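View pics/g2.png

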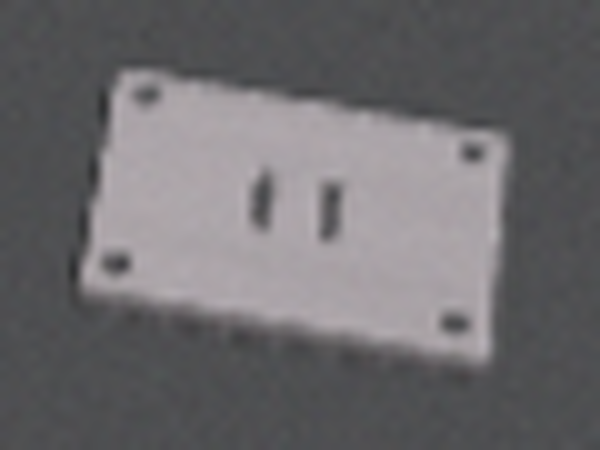

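```bash
python3 - <<'E'
from h import *
def rect(P):
    (c,s,a)=cv2.minAreaRect((P*1000).astype(np.float32)); return np.round(c,1),np.round(s,1),round(a,1)
for n,(u0,u1,v0,v1) in dict(top=(210,265,175,222),scene=(375,435,215,260)).items():
    p=r.grab_frame(n)
    v,u=np.mgrid[v0:v1,u0:u1]
    # intersect rays with plane z=.008
    d1=world(p,u,v,np.ones(u.shape)); o=np.array(p["position"]); t=(.008-o[2])/(d1[...,2]-o[2])
    W=o+(d1-o)*t[...,None]
    br=p["frame"][v0:v1,u0:u1].astype(int).sum(2)
    m=(br>(450 if n=="top" else 360)).astype(np.uint8)
    c=max(cv2.findContours(m,0,1)[0],key=cv2.contourArea)[:,0]
    print(n,m.sum(),rect(W[c[:,1],c[:,0]][:,:2]))
    dk=(br<np.median(br[m>0])*.8)
    ctr=W[c[:,1],c[:,0]][:,:2].mean(0)
    k=dk&(np.hypot(W[...,0]-ctr[0],W[...,1]-ctr[1])<.02); print("ridges mean",W[k].mean(0),k.sum(),rect(W[k][:,:2]))
s=r.sense();R=np.array(s["tool_rot"]);print("jaw y dir deg",np.degrees(np.arctan2(R[1,1],R[0,1])),s["time"])
E
```

```text
top 1342 (array([539. , 186.5]), array([90.1, 70.1]), 81.3)
ridges mean [0.53871044 0.1872692  0.008     ] 30 (array([539.4, 186.2]), array([19.8, 13.4]), 83.2)
scene 895 (array([537.1, 186.3]), array([89., 72.]), 81.2)
ridges mean [0.53546163 0.18624817 0.008     ] 23 (array([535.1, 185.9]), array([18.4, 16. ]), 84.2)
jaw y dir deg 66.4631530513138 1.05
```

Emit:
drive_tool(
  series=[
    {"jaw": 0, "x": 0.014, "y": -0.03, "rz": 0.0069},
    {"jaw": 0, "x": 0.014, "y": -0.05, "rz": 0.0069},
    {"jaw": 0, "x": 0.014, "y": -0.05, "rz": 0.0069},
    {"jaw": 0, "x": 0.014, "y": -0.05, "rz": 0.0069},
    {"jaw": 0, "x": 0.014, "y": -0.05, "rz": 0.0069},
    {"jaw": 0, "x": 0.014, "y": -0.05, "rz": 0.0069},
    {"jaw": 0, "x": 0.014, "y": -0.05, "rz": 0.0069},
    {"jaw": 0, "x": 0.014, "y": -0.05, "rz": 0.0069},
  ],
  grip_force=20,
)

```text
invalid input
```

Emit:
drive_tool(
  series=[
    {"jaw": 0, "x": 0.014, "y": -0.05, "rz": 0.0069},
    {"jaw": 0, "x": 0.014, "y": -0.05, "rz": 0.0069},
    {"jaw": 0, "x": 0.014, "y": -0.05, "rz": 0.0069},
    {"jaw": 0, "x": 0.014, "y": -0.05, "rz": 0.0069},
    {"jaw": 0, "x": 0.014, "y": -0.05, "rz": 0.0069},
    {"jaw": 0, "x": 0.014, "y": -0.05, "rz": 0.0069},
    {"jaw": 0, "x": 0.014, "y": -0.05, "rz": 0.0069},
    {"jaw": 0, "x": 0.014, "y": -0.033, "rz": 0.0069},
  ],
)

```text
invalid input
```

Emit:
drive_tool(
  series=[
    {"jaw": 0},
    {"jaw": 0},
    {"jaw": 0},
  ],
)

```text
invalid input
```

Emit:
drive_tool(
  series=[
    {"jaw": 0, "x": 0.014, "y": -0.03, "z": 0, "rx": 0, "ry": 0, "rz": 0.0069},
  ],
  grip_force=20,
)

```text
time: 1.18
tool_pos: [0.2631, 0.544, 0.2314]
tool_rot: [[0.0, 0.391, 0.921], [0.001, 0.921, -0.391], [-1.0, 0.001, -0.0]]
wrist_force: [1.6, -0.2, -0.5]
opening: 0.999
```

Emit:
drive_tool(
  series=[
    {"jaw": 0, "x": 0.014, "y": -0.049, "z": 0, "rx": 0, "ry": 0, "rz": 0.0069},
    {"jaw": 0, "x": 0.014, "y": -0.049, "z": 0, "rx": 0, "ry": 0, "rz": 0.0069},
    {"jaw": 0, "x": 0.014, "y": -0.049, "z": 0, "rx": 0, "ry": 0, "rz": 0.0069},
    {"jaw": 0, "x": 0.014, "y": -0.049, "z": 0, "rx": 0, "ry": 0, "rz": 0.0069},
    {"jaw": 0, "x": 0.014, "y": -0.049, "z": 0, "rx": 0, "ry": 0, "rz": 0.0069},
    {"jaw": 0, "x": 0.014, "y": -0.049, "z": 0, "rx": 0, "ry": 0, "rz": 0.0069},
    {"jaw": 0, "x": 0.014, "y": -0.049, "z": 0, "rx": 0, "ry": 0, "rz": 0.0069},
    {"jaw": 0, "x": 0.014, "y": -0.049, "z": 0, "rx": 0, "ry": 0, "rz": 0.0069},
  ],
  grip_force=20,
)

```text
time: 2.17
tool_pos: [0.3759, 0.1495, 0.2317]
tool_rot: [[0.001, 0.341, 0.94], [0.0, 0.94, -0.341], [-1.0, 0.001, 0.001]]
wrist_force: [1.0, 0.0, 0.3]
opening: 1.0
```

Emit:
drive_tool(
  series=[
    {"jaw": 0, "x": 0.014, "y": -0.049, "z": 0, "rx": 0, "ry": 0, "rz": 0.0069},
    {"jaw": 0, "x": 0.014, "y": -0.049, "z": 0, "rx": 0, "ry": 0, "rz": 0.0069},
    {"jaw": 0, "x": 0.014, "y": -0.049, "z": 0, "rx": 0, "ry": 0, "rz": 0.0069},
    {"jaw": 0, "x": 0.014, "y": -0.049, "z": 0, "rx": 0, "ry": 0, "rz": 0.0069},
    {"jaw": 0, "x": 0.014, "y": -0.049, "z": 0, "rx": 0, "ry": 0, "rz": 0.0069},
    {"jaw": 0, "x": 0.014, "y": -0.049, "z": 0, "rx": 0, "ry": 0, "rz": 0.0069},
    {"jaw": 0, "x": 0.014, "y": -0.045, "z": 0, "rx": 0, "ry": 0, "rz": 0.0069},
    {"jaw": 0, "x": 0, "y": 0, "z": 0, "rx": 0, "ry": 0, "rz": 0},
  ],
  grip_force=20,
)

```text
time: 3.18
tool_pos: [0.4742, -0.1909, 0.2316]
tool_rot: [[0.001, 0.3, 0.954], [-0.001, 0.954, -0.3], [-1.0, -0.001, 0.001]]
wrist_force: [0.1, 0.9, -0.3]
opening: 1.0
```

Emit:
drive_tool(
  series=[
    {"jaw": 0, "x": 0, "y": 0, "z": -0.03, "rx": 0, "ry": 0, "rz": 0.005},
    {"jaw": 0, "x": 0, "y": 0, "z": -0.03, "rx": 0, "ry": 0, "rz": 0},
    {"jaw": 0, "x": 0, "y": 0, "z": -0.03, "rx": 0, "ry": 0, "rz": 0},
    {"jaw": 0, "x": 0, "y": 0, "z": -0.03, "rx": 0, "ry": 0, "rz": 0},
    {"jaw": 0, "x": 0, "y": 0, "z": -0.02, "rx": 0, "ry": 0, "rz": 0},
    {"jaw": 100, "x": 0, "y": 0, "z": 0, "rx": 0, "ry": 0, "rz": 0},
    {"jaw": 100, "x": 0, "y": 0, "z": 0, "rx": 0, "ry": 0, "rz": 0},
    {"jaw": 100, "x": 0, "y": 0, "z": 0, "rx": 0, "ry": 0, "rz": 0},
  ],
  grip_force=20,
)

```text
time: 4.18
tool_pos: [0.4746, -0.1883, 0.0928]
tool_rot: [[0.002, 0.291, 0.957], [-0.001, 0.957, -0.291], [-1.0, -0.001, 0.003]]
wrist_force: [0.1, -0.4, 0.1]
opening: 0.607
```

Emit:
drive_tool(
  series=[
    {"jaw": 120, "x": 0, "y": 0, "z": 0, "rx": 0, "ry": 0, "rz": 0},
    {"jaw": 120, "x": 0, "y": 0, "z": 0, "rx": 0, "ry": 0, "rz": 0},
    {"jaw": 120, "x": 0, "y": 0, "z": 0, "rx": 0, "ry": 0, "rz": 0},
  ],
  grip_force=20,
)

```text
time: 4.55
tool_pos: [0.4736, -0.1881, 0.0915]
tool_rot: [[0.0, 0.291, 0.957], [-0.0, 0.957, -0.291], [-1.0, -0.0, 0.0]]
wrist_force: [0.2, -0.3, 0.1]
opening: 0.533
```

```bash
cat > look.py <<'E'
from h import *
import sys
n=sys.argv[1];cu,cv_=int(sys.argv[2]),int(sys.argv[3]);h=int(sys.argv[4]) if len(sys.argv)>4 else 50
s=r.sense();print(s["time"],np.round(s["tool_pos"],4),round(s["opening"],3),np.round(s["wrist_force"],1))
fs=[]
for c,(x,y) in dict(scene=(cu,cv_)).items():
    p=r.grab_frame(c);f=p["frame"][y-h:y+h,x-h:x+h,::-1];cv2.imwrite("pics/%s.png"%n,cv2.resize(f,(600,600),interpolation=2))
E
python3 look.py gr1 242 180
```

```text
4.55 [ 0.4736 -0.1881  0.0915] 0.533 [ 0.2 -0.3  0.1]
```

View pics/gr1.png

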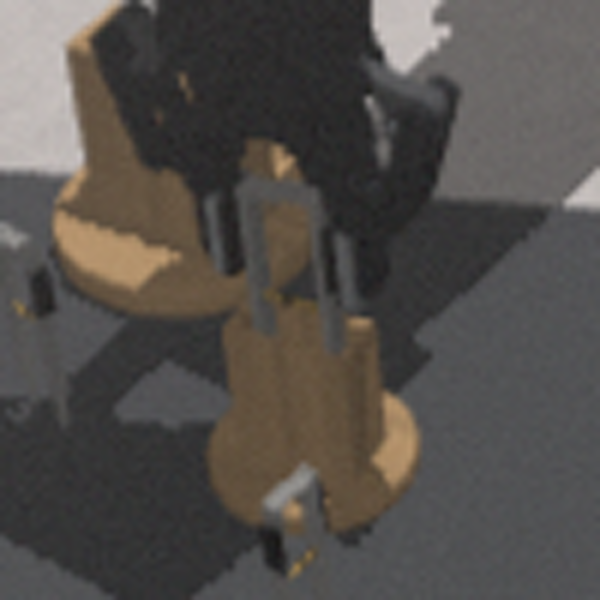

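Emit:
drive_tool(
  series=[
    {"jaw": 145, "x": 0, "y": -0.001, "z": 0, "rx": 0, "ry": 0, "rz": 0},
    {"jaw": 145, "x": 0, "y": 0, "z": 0, "rx": 0, "ry": 0, "rz": 0},
    {"jaw": 150, "x": 0, "y": 0, "z": 0, "rx": 0, "ry": 0, "rz": 0},
    {"jaw": 155, "x": 0, "y": 0, "z": 0, "rx": 0, "ry": 0, "rz": 0},
    {"jaw": 155, "x": 0, "y": 0, "z": 0, "rx": 0, "ry": 0, "rz": 0},
  ],
  grip_force=20,
)

```text
time: 5.22
tool_pos: [0.4739, -0.1892, 0.0917]
tool_rot: [[0.001, 0.291, 0.957], [-0.0, 0.957, -0.291], [-1.0, -0.0, 0.001]]
wrist_force: [-0.3, 0.5, 3.7]
opening: 0.397
```

```bash
python3 look.py gr2 242 180
```

```text
5.225 [ 0.4739 -0.1892  0.0917] 0.397 [-0.3  0.5  3.7]
```

View pics/gr2.png

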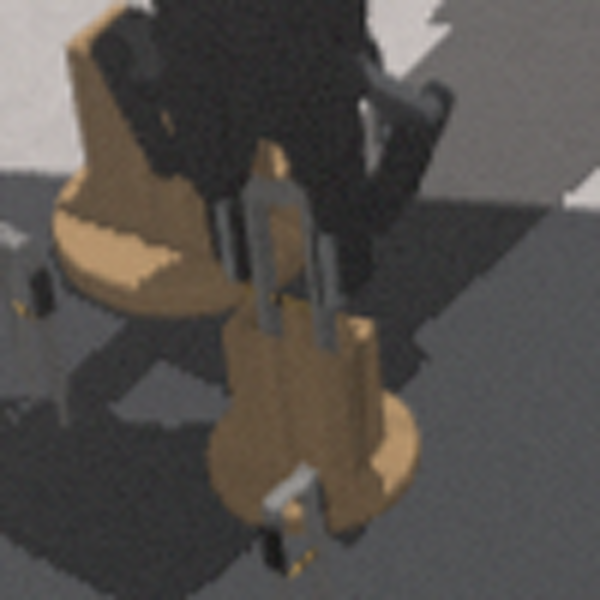

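Emit:
drive_tool(
  series=[
    {"jaw": 155, "x": 0, "y": 0, "z": 0.005, "rx": 0, "ry": 0, "rz": 0},
    {"jaw": 155, "x": 0, "y": 0, "z": 0.015, "rx": 0, "ry": 0, "rz": 0},
    {"jaw": 155, "x": 0, "y": 0, "z": 0.02, "rx": 0, "ry": 0, "rz": 0},
    {"jaw": 155, "x": 0, "y": 0, "z": 0.025, "rx": 0, "ry": 0, "rz": 0},
    {"jaw": 155, "x": 0, "y": 0, "z": 0.025, "rx": 0, "ry": 0, "rz": 0},
    {"jaw": 155, "x": 0, "y": 0, "z": 0.025, "rx": 0, "ry": 0, "rz": 0},
    {"jaw": 155, "x": 0, "y": 0, "z": 0.015, "rx": 0, "ry": 0, "rz": 0},
    {"jaw": 155, "x": 0, "y": 0, "z": 0, "rx": 0, "ry": 0, "rz": 0},
  ],
  grip_force=20,
)

```text
time: 6.28
tool_pos: [0.4744, -0.1894, 0.2229]
tool_rot: [[0.003, 0.291, 0.957], [-0.002, 0.957, -0.291], [-1.0, -0.001, 0.003]]
wrist_force: [-0.1, 0.0, -1.1]
opening: 0.394
```

```bash
python3 look.py gr3 242 140 70
```

```text
6.275 [ 0.4744 -0.1894  0.2229] 0.394 [-0.1  0.  -1.1]
```

View pics/gr3.png

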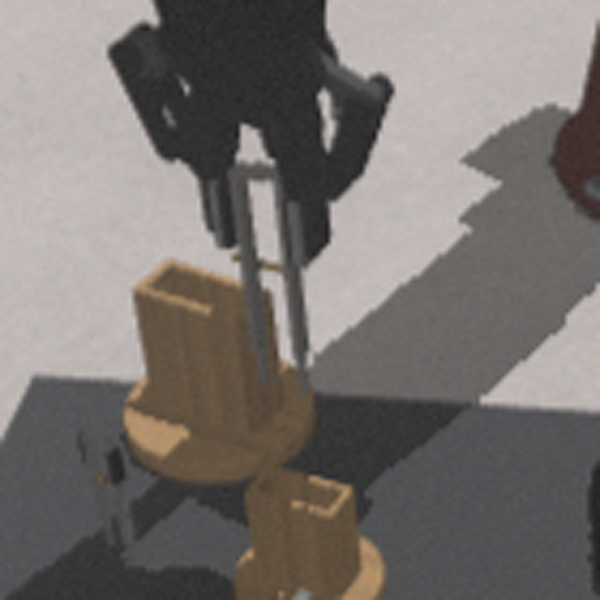

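Emit:
drive_tool(
  series=[
    {"jaw": 155, "x": 0.005, "y": 0.03, "z": 0.01, "rx": 0, "ry": 0, "rz": 0.01},
    {"jaw": 155, "x": 0.008, "y": 0.048, "z": 0, "rx": 0, "ry": 0, "rz": 0.02},
    {"jaw": 155, "x": 0.008, "y": 0.048, "z": 0, "rx": 0, "ry": 0, "rz": 0.02},
    {"jaw": 155, "x": 0.009, "y": 0.05, "z": 0, "rx": 0, "ry": 0, "rz": 0.02},
    {"jaw": 155, "x": 0.009, "y": 0.05, "z": 0, "rx": 0, "ry": 0, "rz": 0.02},
    {"jaw": 155, "x": 0.009, "y": 0.05, "z": 0, "rx": 0, "ry": 0, "rz": 0.02},
    {"jaw": 155, "x": 0.008, "y": 0.05, "z": 0, "rx": 0, "ry": 0, "rz": 0.02},
    {"jaw": 155, "x": 0.008, "y": 0.05, "z": 0, "rx": 0, "ry": 0, "rz": 0.013},
  ],
  grip_force=20,
)

```text
time: 7.32
tool_pos: [0.5366, 0.1885, 0.2293]
tool_rot: [[-0.003, 0.151, 0.988], [-0.001, 0.988, -0.151], [-1.0, -0.001, -0.003]]
wrist_force: [0.4, -0.7, -0.9]
opening: 0.395
```

Emit:
drive_tool(
  series=[
    {"jaw": 165, "x": 0, "y": 0, "z": 0, "rx": 0, "ry": 0, "rz": 0},
    {"jaw": 170, "x": 0, "y": 0, "z": 0, "rx": 0, "ry": 0, "rz": 0},
    {"jaw": 177, "x": 0, "y": 0, "z": -0.02, "rx": 0, "ry": 0, "rz": 0},
    {"jaw": 177, "x": 0, "y": 0, "z": -0.02, "rx": 0, "ry": 0, "rz": 0},
    {"jaw": 177, "x": 0, "y": 0, "z": 0, "rx": 0, "ry": 0, "rz": 0},
    {"jaw": 177, "x": 0, "y": 0, "z": 0, "rx": 0, "ry": 0, "rz": 0},
  ],
  grip_force=20,
)

```text
time: 8.07
tool_pos: [0.5375, 0.1866, 0.1909]
tool_rot: [[-0.001, 0.152, 0.988], [-0.0, 0.988, -0.152], [-1.0, -0.0, -0.001]]
wrist_force: [0.3, 0.1, -0.7]
opening: 0.309
```

```bash
python3 look.py gr4 410 190 70; python3 - <<'E'
from h import *
p=r.grab_frame("scene");cv2.imwrite("pics/s4.png",p["frame"][:,:,::-1])
p=r.grab_frame("top");cv2.imwrite("pics/t4.png",p["frame"][:,:,::-1])
E
```

```text
8.075 [0.5375 0.1866 0.1909] 0.309 [ 0.3  0.1 -0.7]
```

View pics/gr4.png

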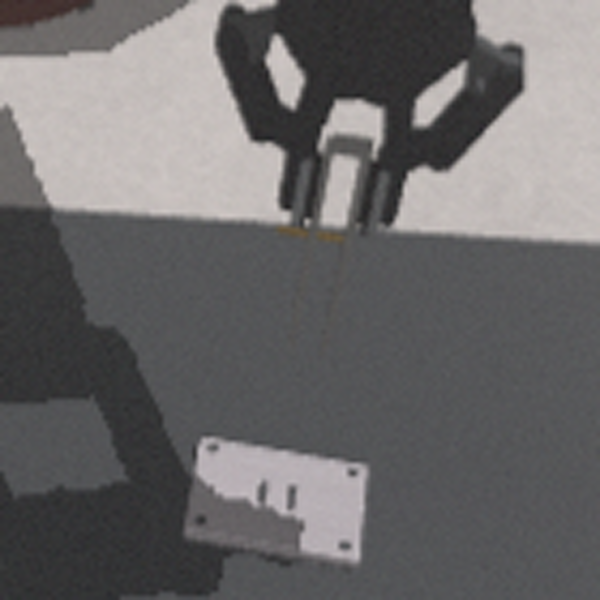

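```bash
cat > tw.py <<'E'
from h import *
s=r.sense();t=np.array(s["tool_pos"]);R=np.array(s["tool_rot"])
print(s["time"],t.round(4),s["opening"])
p=r.grab_frame("scene");v,u=np.mgrid[0:400,0:640];W=world(p,u,v)
L=(W-t)@R   # tool frame: x down, y jaw, z
m=(p["depth"]>0)&(abs(L[...,1])<.03)&(abs(L[...,2])<.03)&(L[...,0]>.004)&(W[...,2]>.016)
P=L[m]
print("lowest",P[:,0].max(), "n",m.sum(),"tip z",W[m][:,2].min())
for a in np.arange(.0,.1,.01):
    q=P[(P[:,0]>=a)&(P[:,0]<a+.01)]
    for k,sg in(("-",-1),("+",1)):
        g=q[np.sign(q[:,1])==sg]
        if len(g):print(f"{a:.2f}{k} n{len(g)} y {np.percentile(g[:,1],[5,50,95]).round(4)} z {np.median(g[:,2]).round(4)}")
x,y=map(int,np.round(pix(p,t+R@[.04,0,0])))
cv2.imwrite("pics/tw_%.2f.png"%s["time"],cv2.resize(p["frame"][y-40:y+40,x-40:x+40,::-1],(640,640),interpolation=2))
E
python3 tw.py; ls pics
```

```text
8.225 [0.5383 0.1871 0.1923] 0.3065940550946597
lowest 0.0784131433680908 n 138 tip z 0.1138361756157269
0.00- n25 y [-0.0226 -0.0105 -0.0011] z 0.0004
0.00+ n10 y [0.0012 0.0051 0.0085] z 0.0034
0.01- n7 y [-0.0111 -0.0095 -0.0079] z 0.0042
0.01+ n10 y [0.0058 0.0076 0.0092] z 0.0047
0.02- n10 y [-0.0112 -0.0093 -0.0078] z 0.0045
0.02+ n8 y [0.0056 0.0069 0.0089] z 0.0038
0.03- n8 y [-0.0105 -0.0094 -0.0077] z 0.0046
0.03+ n8 y [0.0056 0.0069 0.0086] z 0.0047
0.04- n8 y [-0.0112 -0.0101 -0.0081] z 0.0046
0.04+ n11 y [0.0054 0.0069 0.0089] z 0.0036
0.05- n5 y [-0.0108 -0.0092 -0.0078] z 0.0036
0.05+ n6 y [0.0053 0.0071 0.0092] z 0.0045
0.06- n6 y [-0.0102 -0.0089 -0.0075] z 0.0012
0.06+ n4 y [0.0061 0.0066 0.0072] z 0.0011
0.07- n6 y [-0.0102 -0.0089 -0.008 ] z 0.0011
0.07+ n6 y [0.0055 0.0063 0.0079] z 0.0015
crop0.png
g.png
g2.png
gr1.png
gr2.png
gr3.png
gr4.png
s4.png
scene0.png
t4.png
top0.png
tw_8.22.png
```

View pics/t4.png

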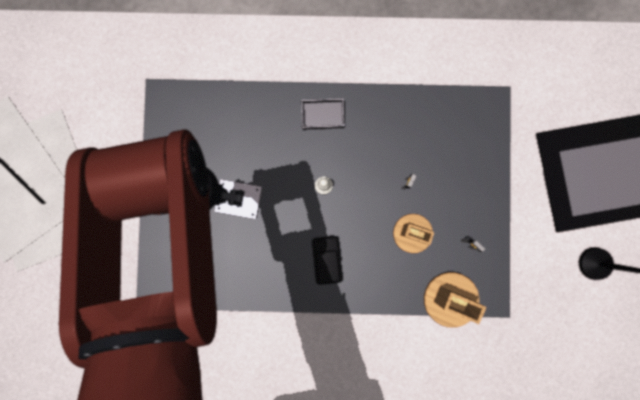

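Emit:
drive_tool(
  series=[
    {"jaw": 177, "x": 0, "y": 0, "z": -0.015, "rx": 0, "ry": 0, "rz": 0},
    {"jaw": 177, "x": 0, "y": 0, "z": -0.02, "rx": 0, "ry": 0, "rz": 0},
    {"jaw": 177, "x": 0, "y": 0, "z": -0.02, "rx": 0, "ry": 0, "rz": 0},
    {"jaw": 177, "x": 0, "y": 0, "z": -0.015, "rx": 0, "ry": 0, "rz": 0},
    {"jaw": 177, "x": 0, "y": 0, "z": -0.01, "rx": 0, "ry": 0, "rz": 0},
    {"jaw": 177, "x": 0, "y": 0, "z": -0.005, "rx": 0, "ry": 0, "rz": 0},
    {"jaw": 177, "x": 0, "y": 0, "z": 0, "rx": 0, "ry": 0, "rz": 0},
    {"jaw": 177, "x": 0, "y": 0, "z": 0, "rx": 0, "ry": 0, "rz": 0},
  ],
  grip_force=20,
)

```text
time: 9.28
tool_pos: [0.5383, 0.1872, 0.1071]
tool_rot: [[0.002, 0.152, 0.988], [0.0, 0.988, -0.152], [-1.0, 0.001, 0.001]]
wrist_force: [0.6, -0.4, -0.8]
opening: 0.309
```

```bash
python3 tw.py|grep -v "0.0[0-3][-+]"; mv pics/tw_9* pics/final1.png
```

```text
9.275 [0.5383 0.1872 0.1071] 0.3090132289999189
lowest 0.0776086561346134 n 110 tip z 0.029498174620022688
0.04- n8 y [-0.0112 -0.01   -0.0082] z 0.0035
0.04+ n9 y [0.0055 0.0069 0.0088] z 0.004
0.05- n3 y [-0.0098 -0.0093 -0.0079] z 0.0059
0.05+ n4 y [0.0054 0.0065 0.0077] z 0.004
0.06- n4 y [-0.0099 -0.0087 -0.0081] z 0.0021
0.06+ n4 y [0.0057 0.0066 0.007 ] z 0.0015
0.07- n4 y [-0.0096 -0.0092 -0.0077] z 0.0011
0.07+ n5 y [0.0055 0.0065 0.0081] z 0.0002
```

View pics/final1.png

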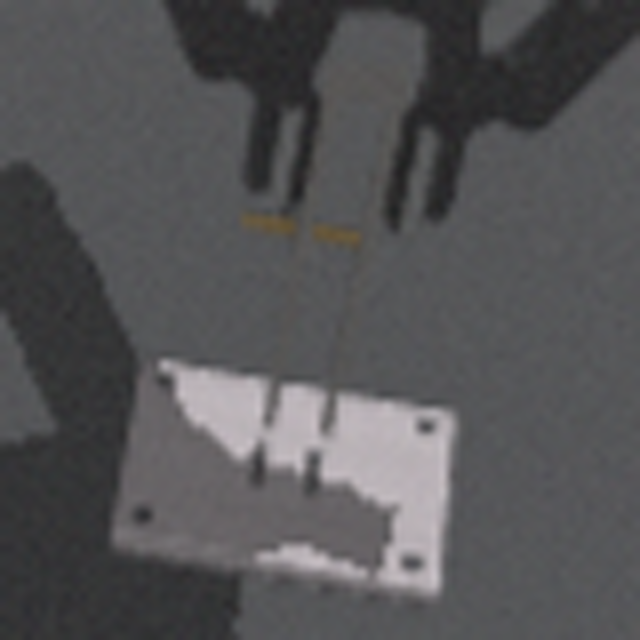

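```bash
python3 - <<'E'
from h import *
s=r.sense();t=np.array(s["tool_pos"]);R=np.array(s["tool_rot"])
p=r.grab_frame("scene");x,y=map(int,np.round(pix(p,t+R@[.04,0,0])))
f=lambda w:np.round((np.array(pix(p,w))-[x-40,y-40]+.5)*8)
a=np.radians(81.3);d=np.array([np.cos(a),np.sin(a),0])*.0075
for c in([.5385,.1865],[.537,.1862]):
    for z in(.010,.027):
        print(c,z,f(np.r_[c,z]-d),f(np.r_[c,z]+d))
E
```

```text
[0.5385, 0.1865] 0.01 [261. 467.] [315. 477.]
[0.5385, 0.1865] 0.027 [270. 425.] [324. 434.]
[0.537, 0.1862] 0.01 [260. 463.] [313. 473.]
[0.537, 0.1862] 0.027 [268. 421.] [322. 430.]
```

Emit:
drive_tool(
  series=[
    {"jaw": 177, "x": 0, "y": 0, "z": -0.002, "rx": 0, "ry": 0, "rz": 0},
    {"jaw": 177, "x": 0, "y": 0, "z": 0, "rx": 0, "ry": 0, "rz": 0},
    {"jaw": 177, "x": 0, "y": 0, "z": 0, "rx": 0, "ry": 0, "rz": 0},
    {"jaw": 177, "x": 0, "y": 0, "z": 0, "rx": 0, "ry": 0, "rz": 0},
    {"jaw": 177, "x": 0, "y": 0, "z": 0, "rx": 0, "ry": 0, "rz": 0},
    {"jaw": 177, "x": 0, "y": 0, "z": 0, "rx": 0, "ry": 0, "rz": 0},
    {"jaw": 177, "x": 0, "y": 0, "z": 0, "rx": 0, "ry": 0, "rz": 0},
    {"jaw": 177, "x": 0, "y": 0, "z": 0, "rx": 0, "ry": 0, "rz": 0},
  ],
  grip_force=20,
)

```text
time: 10.38
tool_pos: [0.5376, 0.187, 0.1043]
tool_rot: [[-0.0, 0.152, 0.988], [-0.0, 0.988, -0.152], [-1.0, -0.0, 0.0]]
wrist_force: [-0.5, 0.0, -1.8]
opening: 0.308
```

Emit:
drive_tool(
  series=[
    {"jaw": 177, "x": 0, "y": 0, "z": 0, "rx": 0, "ry": 0, "rz": 0},
    {"jaw": 177, "x": 0, "y": 0, "z": 0, "rx": 0, "ry": 0, "rz": 0},
    {"jaw": 177, "x": 0, "y": 0, "z": 0, "rx": 0, "ry": 0, "rz": 0},
    {"jaw": 177, "x": 0, "y": 0, "z": 0, "rx": 0, "ry": 0, "rz": 0},
    {"jaw": 177, "x": 0, "y": 0, "z": 0, "rx": 0, "ry": 0, "rz": 0},
    {"jaw": 177, "x": 0, "y": 0, "z": 0, "rx": 0, "ry": 0, "rz": 0},
    {"jaw": 177, "x": 0, "y": 0, "z": 0, "rx": 0, "ry": 0, "rz": 0},
    {"jaw": 177, "x": 0, "y": 0, "z": 0, "rx": 0, "ry": 0, "rz": 0},
  ],
  grip_force=20,
)

```text
time: 11.38
tool_pos: [0.5376, 0.187, 0.1043]
tool_rot: [[0.0, 0.152, 0.988], [-0.0, 0.988, -0.152], [-1.0, -0.0, 0.0]]
wrist_force: [-0.4, -0.0, -1.3]
opening: 0.307
```

Emit:
drive_tool(
  series=[
    {"jaw": 177, "x": 0, "y": 0, "z": 0, "rx": 0, "ry": 0, "rz": 0},
    {"jaw": 177, "x": 0, "y": 0, "z": 0, "rx": 0, "ry": 0, "rz": 0},
    {"jaw": 177, "x": 0, "y": 0, "z": 0, "rx": 0, "ry": 0, "rz": 0},
    {"jaw": 177, "x": 0, "y": 0, "z": 0, "rx": 0, "ry": 0, "rz": 0},
    {"jaw": 177, "x": 0, "y": 0, "z": 0, "rx": 0, "ry": 0, "rz": 0},
    {"jaw": 177, "x": 0, "y": 0, "z": 0, "rx": 0, "ry": 0, "rz": 0},
    {"jaw": 177, "x": 0, "y": 0, "z": 0, "rx": 0, "ry": 0, "rz": 0},
    {"jaw": 177, "x": 0, "y": 0, "z": 0, "rx": 0, "ry": 0, "rz": 0},
  ],
  grip_force=20,
)

```text
time: 12.38
tool_pos: [0.5376, 0.187, 0.1043]
tool_rot: [[0.0, 0.152, 0.988], [0.0, 0.988, -0.152], [-1.0, 0.0, 0.0]]
wrist_force: [0.4, -0.8, -2.2]
opening: 0.31
```

```bash
python3 tw.py|grep -v "0.0[0-3][-+]"; mv pics/tw_1* pics/final2.png
```

```text
12.375 [0.5376 0.187  0.1043] 0.30964995646470156
lowest 0.07831506523713204 n 118 tip z 0.025997902166645992
0.04- n7 y [-0.011  -0.0095 -0.0079] z 0.0027
0.04+ n7 y [0.0058 0.0073 0.0091] z 0.003
0.05- n5 y [-0.0109 -0.009  -0.0076] z 0.0021
0.05+ n6 y [0.0055 0.0071 0.0085] z 0.003
0.06- n5 y [-0.0102 -0.0095 -0.0078] z 0.0023
0.06+ n6 y [0.0056 0.0066 0.0077] z 0.0023
0.07- n4 y [-0.0101 -0.0087 -0.0082] z 0.0007
0.07+ n2 y [0.0065 0.0069 0.0072] z 0.0035
```

View pics/final2.png

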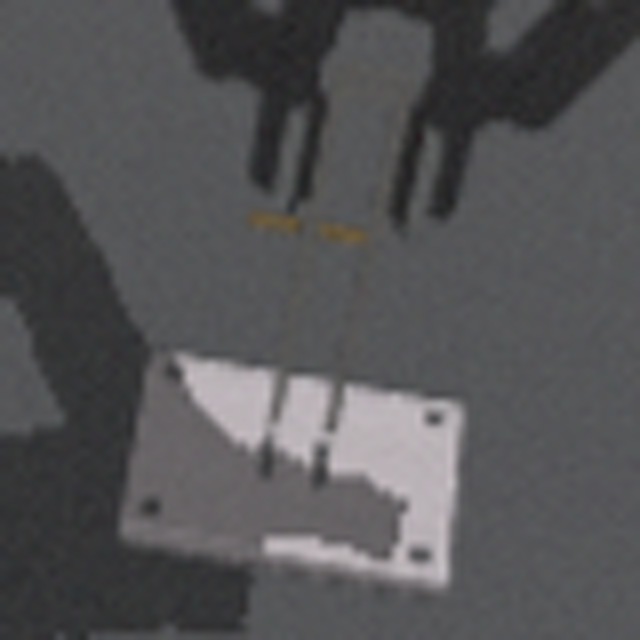

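```bash
python3 -c "
from bench import r
print(r.job_done())"
```

```text
the job is handed in; nothing more can be done
None
```

I lifted the 127 mm tweezers out of the small holder and brought them over the gauge plate. They hovered there, squeezed, for about 3 s, and I handed the job in at about 12.4 s with them still held. The hand-in reports no verdict.

**Choosing the tweezers and holder:** The tweezers were the tall pair, with their top measured at about 0.14 m. The two other pairs topped out at about 0.092 m. The holder measured about 84 mm across with its rim at about 72 mm, which matches the description.

**Last checks:**
- **Gap:** The gripper opening of 0.307–0.310 × 85 mm gives about 26.2 mm over the pads, so a tip gap of about 12.2 mm. The depth points give 12–13 mm from the spacing of the arm and tip centres. A coarser estimate from the inner faces gave about 13.5 mm, which is within tolerance but noisy at the pixel level.
- **Height:** The tips were at about z = 0.025 m, roughly 15 mm above the ridge tops.
- **Position:** When I compared the tips with the spots above the ridges in the image, they were about 1 mm off. I did this before the last 2 mm lowering, and the picture after it looked the same.
- **Alignment:** The arms were upright and within about 1° of square to the plate.
- **Steadiness:** The tool position did not change over the last two seconds.
- **Wrist force:** It read 1.3 to 2.2 N downwards in the final hold, against about 1 N after the lift. I put that down to sensor noise, because contact from below would push upwards.

I never commanded a move near the figurine, mouse or tray, and they looked undisturbed in the top view after transport. I did not measure their positions again.

My first three move calls were refused because each row needs all of its fields; nothing moved.

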